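# Third filter by clicks, then the shutter

### The arm

A 6-joint arm with a two-finger parallel gripper is mounted at the origin on a cart in front of the work surface, level with it; the furniture and walls round the work are solid. World frame = base frame: x ahead of the robot, y to its left, z up, the work surface at z = 0. Lengths are in m, angles in rad, forces in N, time in s.
With the tool pointing down it reaches from about 0.35 to 0.85 m from the base axis. Payload 8.1 kg.
Tool frame: the origin (TCP) lies between the finger pads; the fingertips stand 11 mm ahead of it and the grasp point (between the pads) lies 8 mm behind it (robot.tips_ahead is the distance from the TCP to the fingertips, in m); z points along the fingers, y is the line along which they close (so a half turn about z gives the same grasp; the last joint's range is limited). The gripper opens to 93 mm and grips with 3 to 60 N. Pads are 15 mm wide; open, the fingers measure 128 mm over their backs; the gripper's body (75 mm by 188 mm) begins 65 mm behind the grasp point.
Start: joints at [1.128, 0.13, 1.488, -0, 1.523, -0.085], TCP at [0.21, 0.562, 0.23] pointing down, gripper open.
Joint ranges: [-2.96, 2.96], [-0.89, 2.26], [0.02, 2.5], [-1.34, 4.48], [0, 2.73], [-2.66, 2.66]. Speed limits (rad/s): [2.39, 2.39, 2.79, 3.14, 3.14, 3.14].

### API

Orientations are given as a rotation vector (axis times angle).
In Python, from plant import robot gives the robot as it stands. The module is installed in compiled form; this text tells all that it offers.
- The arm moves only by the tool move_arm, never from a script. Its argument "deltas" is one flat list of numbers, 7 for each row, row after row: the shift along the tool's x, y, z in m, then the turn, a rotation vector about the tool's x, y, z in rad, then the opening, from 0 (shut) to 1 (fully open). A call has 1 to 12 rows; each row is the pose to reach, as a shift and turn from the pose commanded when the call began, along the tool's axes at that moment; what a row does not reach only later rows make up. A row lasts 1/8 s, in which the tool goes at most 62.5 mm and 10.7 degrees, less where a joint would pass 70% of its speed; a pose out of reach is approached as far as the arm can. A call with a gripper value outside its range is refused whole. The fingers move at their own pace and stop on an object; "squeeze" is the grip in N (left out, the last holds). Time passes only in rows, so rows that repeat a pose let the fingers close. It gives the time, the measured TCP pose, the force, the opening and the grip force at its end, in the units of the state.
- robot.read_state(): the state, without advancing time (a new reading comes with each control period).
- robot.read_camera(name): name is "side" or "top"; returns (picture, depth): 420x560x3 uint8, red, green, blue; 420x560 float32, m along the optical axis (not along the pixel's ray), 0 where there is no reading.
- robot.camera_model(name): a dict with "K" (3x3 intrinsics, pixels), "R" (3x3) and "t" (3): a world point X has camera coordinates R X + t. Camera axes: x right, y down, z forward; pixel columns grow to the right and rows downward; lengths in m; the calibration is good to about 2 mm. A picture is of the moment at which its call begins. camera_model takes no time and is no camera call.
- robot.close_job(): hands the job in; it is judged then, once.
Trained networks look in the newest picture that a camera, given by its name, has taken for a name from the list of things; names that differ only in an ending like _2 or _b are one class to them, and where a whole thing is asked for, a point or a joint stands for the part that bears it (a point fixed in the world has none). Each returns a list of dicts, best first, with "confidence" (0 to 1); they miss things now and then, are a little off and sometimes report something else, mostly with a low value. They report only what shows in the picture. A call takes as long as a camera call.
- robot.recognise(camera, label): "uv" ([column, row] in pixels, amid what is visible of it).
The state is a dict: "t": time; "q": joint angles; "dq": joint speeds; "joint_torque": joint torques, N m; "tool_pos": TCP position; "orientation": TCP orientation; "force": force on the tool from outside, world axes, zero at the start; "wrist_torque": the same for the moment, N m; "opening": finger opening in m; "gripper_force": force on a finger pad.
Only numpy, scipy, OpenCV 4.12 (cv2) and the standard library are available. Lean on these libraries where they do the work, as an engineer would, in place of code of your own. Each camera call takes 0.05 s, during which the arm holds its last target. There are 200 camera calls.

### The job

On the bench stands a filter changer whose slide is parked at the right end of its travel, as you face its lamp barrel. With the fingertips push its upright lever to the left (never pinch it), one click at a time and resting a moment in every click, until it sits in the third click from where it is parked; do not run past it, and push gently. Then press the round shutter button at the changer's right end fully down with a fingertip, let it come up again, and leave the bottle, dish, cassette, block and wafer shipper around it where they are.

Things in the scene. Friction and masses are not known exactly. Their poses are not given: they have to be found in the camera images.
- filter_changer: Fixed filter changer: aluminium base 90 x 240 x 10 mm, open grey slide guide (top 52 mm above the bench), dark lamp barrel in front (36 mm wide, top 48 mm up), shutter box at the right end. Origin: centre of the base's underside. x points away from the barrel side, y along the slide to the left, z up. Five lines on the guide's top mark the lever places: y = -5 mm parked, then 11, 27, 43, 59.
- filter_slide (a joint): Travel in m of the filter plate with its lever along the changer's y axis: about 0 parked, 0.016 first click, 0.032 second, 0.048 third, 0.064 fourth; stops at -0.004 and 0.068. Spring detents: the push rises to about 6 N half-way between two clicks, beyond that the slide jumps ahead of the finger by itself into the next click, and it stays there when let go. Keep the push below 15 N.
- lever_mid (a point): Middle of the black upright lever paddle on the filter plate: 24 mm along the changer's x, 10 mm thick along its y, 38 mm high, from 56 to 94 mm above the bench (this point is 75 mm above it). It moves with the slide along the changer's y axis and stands 3 mm or more above the guide, clear all round.
- shutter_button_top (a point): Centre of the top of the grey round shutter button, 26 mm across, 54 mm above the bench, in a black collar 42 mm across. Pressed straight down.
- shutter_button (a joint): Travel in m of the shutter button: 0 up, 0.006 fully down (spring, about 1.5 N to start, 5 N fully down); it comes up by itself.
- wafer_cassette: White cassette with upright wafers, 85 x 67 x 58 mm, loose, behind the changer. Origin: centre of its underside. Not to be moved.
- sample_block: Milled metal sample block 58 x 58 x 16 mm, loose, behind the changer on the right. Origin: centre of its underside. Not to be moved.
- bottle_small: Small bottle with white cap, 34 mm across, 70 mm high, loose, standing in front of the changer right of the lamp barrel. Origin: centre of its underside. Not to be moved.
- petri_dish: Covered clear dish 64 mm across, 14 mm high, loose, lying in front of the changer left of the lamp barrel. Origin: centre of its underside. Not to be moved.
- wafer_shipper: Flat round wafer shipper 109 mm across, 16 mm high, loose, lying by itself near the bench's front edge right of the changer. Origin: centre of its underside. Not to be moved.

How it is judged:
On the way, in this order (a step that is already met when the one before it is completed fails the run):
1. the lever rests in the first click (value of joint filter_slide between 0.012 and 0.02 m), for 0.2 s.
2. the lever rests in the second click (value of joint filter_slide between 0.028 and 0.036 m), for 0.2 s.
3. the lever rests in the third click (value of joint filter_slide between 0.0445 and 0.0515 m), for 0.3 s.
4. the shutter button is fully down, the lever still in the third click (all of step 3 and value of joint shutter_button above 0.005 m).
At the end, for the whole second after the job is handed in: The slide rests in the third click (48 mm of travel, within 3.5 mm), the shutter button has been pressed after that and is up again (within 1.5 mm), and the five loose things are within 15 mm of where they stood (all of step 3 and value of joint shutter_button below 0.0015 m and distance of each of wafer_cassette, sample_block, bottle_small, petri_dish, wafer_shipper from where it was at the start of the episode below 0.015 m); the robot touches nothing.
It fails at once if the lever runs past the third click (value of joint filter_slide above 0.058 m).
It fails at once if the shutter button is pressed while the lever is not in the third click (value of joint shutter_button above 0.003 m and not (value of joint filter_slide between 0.0445 and 0.0515 m)).
It fails at once if the lever is pinched or pushed roughly (more than 18 N between fingers and slide) (contact force between the fingers and filter_slide above 18 N).
It fails at once if a loose thing beside the work (cassette, block, bottle, dish or shipper) is pushed, lifted or carried away, more than 15 mm (distance of any of wafer_cassette, sample_block, bottle_small, petri_dish, wafer_shipper from where it was at the start of the episode above 0.015 m).
It also fails if it takes over 58 s, if anything falls off the work surface, if the arm or the gripper's body presses on something with over 40 N, if the wrist force passes 120 N, or if a joint passes its speed limit or range.

## Working session

There is one attempt and no reset: what is moved stays moved. The work goes in short steps, Python scripts to look and compute and a tool call to move; the robot and the scene stay as the last step left them, time stands still between calls to the robot, and variables do not carry over. Pictures are saved under pics/ and viewed, at most 10 in all, crops included, and the job is handed in when it is done.

Besides the shell and the picture viewer there is one more tool, called after "Emit:" as name(argument=value, ...) on one line, values as JSON. move_arm: Moves the arm, as the interface text tells. Its arguments: {"type":"object","properties":{"deltas":{"type":"array","items":{"type":"number"}},"squeeze":{"type":"number"}},"required":["deltas"]}

```bash
mkdir -p pics; cat > h.py <<'E'
import numpy as np, cv2
from plant import robot
def px2w(cam,u,v,d):
    m=robot.camera_model(cam);K=np.array(m["K"]);R=np.array(m["R"]);t=np.array(m["t"])
    return R.T@(np.linalg.inv(K)@np.array([u,v,1.])*d-t)
def w2px(cam,X):
    m=robot.camera_model(cam);p=np.array(m["K"])@(np.array(m["R"])@np.array(X)+np.array(m["t"]));return p[:2]/p[2]
def ray_z(cam,u,v,z):
    a=px2w(cam,u,v,.1);b=px2w(cam,u,v,1.);return a+(b-a)*(z-a[2])/(b[2]-a[2])
E
python3 - <<'E'
from h import *
np.set_printoptions(precision=4,suppress=True)
for c in("top","side"):
    im,d=robot.read_camera(c);cv2.imwrite(f"pics/{c}0.png",im[:,:,::-1]);np.save(f"{c}d.npy",d)
    for n in["filter_changer","lever_mid","shutter_button_top","bottle_small","petri_dish","wafer_cassette","sample_block","wafer_shipper"]:
        for r in robot.recognise(c,n)[:2]:
            u,v=r["uv"];dd=d[int(v),int(u)];print(c,n,round(r["confidence"],2),np.array(r["uv"]),px2w(c,u,v,dd) if dd>0 else None)
s=robot.read_state();print(s["t"],s["tool_pos"],s["orientation"],s["opening"],s["force"])
E
```

```text
top filter_changer 0.66 [204.  235.3] [0.5144 0.2106 0.0905]
top lever_mid 0.7 [205.5 234.9] [0.5156 0.2097 0.0771]
top shutter_button_top 0.68 [244.7 216.8] [0.5543 0.1342 0.0591]
top bottle_small 0.66 [239.5 265.3] [0.4567 0.1415 0.0694]
top petri_dish 0.78 [189.5 298.5] [0.3839 0.2486 0.0135]
top petri_dish 0.52 [206. 240.] [0.5054 0.2071 0.0861]
top wafer_cassette 0.86 [182.4 194.6] [0.6001 0.2667 0.0369]
top sample_block 0.84 [224.  186.4] [0.6227 0.1835 0.0106]
top sample_block 0.19 [188.8 296.9] [0.3871 0.2503 0.0125]
top wafer_shipper 0.78 [375.4 284.3] [ 0.4194 -0.1426  0.0139]
top wafer_shipper 0.67 [203.  239.2] [0.5067 0.2116 0.0948]
side filter_changer 0.64 [256.6 192.1] [0.5165 0.2011 0.0233]
side lever_mid 0.77 [254.8 179.8] [0.5128 0.2044 0.0611]
side lever_mid 0.27 [248.7 275.5] [ 0.4154 -0.156   0.0131]
side shutter_button_top 0.56 [274.  193.4] [0.5486 0.1302 0.0516]
side bottle_small 0.67 [239.9 200.4] [0.4543 0.1272 0.0453]
side petri_dish 0.81 [208.9 194.6] [0.3867 0.2397 0.0134]
side wafer_cassette 0.71 [278.7 175.5] [0.5918 0.2408 0.0469]
side sample_block 0.77 [299.2 192.3] [0.6393 0.1911 0.0108]
side wafer_shipper 0.65 [249.8 275.1] [ 0.4177 -0.1572  0.0146]
0.9 [0.2101 0.562  0.2297] [0.559  3.0914 0.0001] 0.09290515566247957 [-0.5044 -0.5404 -0.3394]
```

```bash
python3 - <<'E'
import cv2,numpy as np
a=cv2.imread("pics/top0.png")[150:330,140:290];cv2.imwrite("pics/topc.png",cv2.resize(a,None,fx=3.3,fy=3.3,interpolation=2))
a=cv2.imread("pics/side0.png")[120:300,160:360];cv2.imwrite("pics/sidec.png",cv2.resize(a,None,fx=3.3,fy=3.3,interpolation=2))
E
```

```text
(no output)
```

View pics/topc.png

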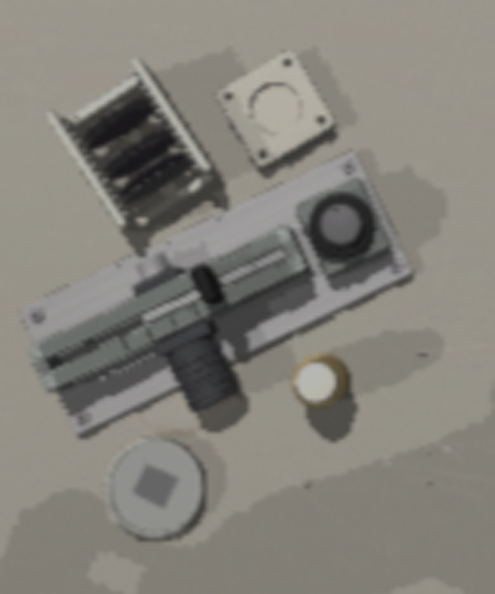

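View pics/sidec.png

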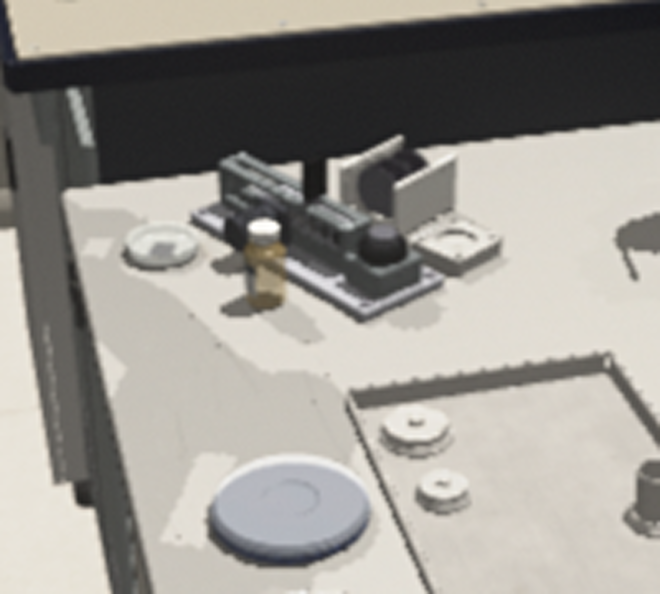

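```bash
python3 - <<'E'
from h import *
from scipy.spatial.transform import Rotation as Ro
np.set_printoptions(precision=4,suppress=True)
c=np.array([[20,310],[80,437],[412,273],[355,150]])/3.3+[140,150]
P=np.array([ray_z("top",u,v,.01) for u,v in c]);print(P, np.linalg.norm(np.roll(P,-1,0)-P,axis=1))
ctr=P.mean(0);yd=(P[0]+P[1]-P[2]-P[3])/2;yd/=np.linalg.norm(yd);xd=np.array([yd[1],-yd[0],0]);print("ctr",ctr,"y",yd,"x",xd,"ang",np.degrees(np.arctan2(-yd[0],yd[1])))
# black lever pixels from depth
im=cv2.imread("pics/top0.png");d=np.load("topd.npy")
pts=[]
for v in range(222,252):
  for u in range(190,222):
    p=px2w("top",u,v,d[v,u])
    if .078<p[2]<.11: pts.append(p)
pts=np.array(pts);q=pts-ctr
print(len(pts),pts.mean(0),"local x,y",(q@xd).min(),(q@xd).max(),(q@yd).min(),(q@yd).max())
b=ray_z("top",340/3.3+140,225/3.3+150,.054);l=ray_z("top",207/3.3+140,270/3.3+150,.094);
for n,p in(("button",b),("lever top",l)):print(n,p,(p-ctr)@xd,(p-ctr)@yd)
for c_ in((239.5,265.3,.07),): p=ray_z("top",*c_);print("bottle",p,(p-ctr)@xd,(p-ctr)@yd)
R=Ro.from_rotvec(robot.read_state()["orientation"]).as_matrix();print(R)
print(px2w("top",280,210,.1)-0, robot.camera_model("top")["t"])
E
```

```text
[[0.4964 0.3452 0.01  ]
 [0.4161 0.3035 0.01  ]
 [0.5246 0.0936 0.01  ]
 [0.6041 0.1324 0.01  ]] [0.0904 0.2363 0.0885 0.2386]
ctr [0.5103 0.2187 0.01  ] y [-0.4554  0.8903  0.    ] x [0.8903 0.4554 0.    ] ang 27.090010934416675
75 [0.5139 0.2138 0.0918] local x,y -0.010316860566641575 0.013662932160138143 -0.010547733178794231 0.00012597598363557047
button [0.5518 0.1379 0.054 ] 0.00019132072771470277 -0.09080515996447966
lever top [0.521  0.2127 0.094 ] 0.0068493307330351255 -0.010147776200586349
bottle [0.4567 0.1415 0.07  ] -0.08286303650267121 -0.04428979963766299
[[-0.9367  0.3502  0.    ]
 [ 0.3502  0.9367  0.    ]
 [-0.      0.     -1.    ]]
[0.4974 0.0741 0.8582] [0.0498 0.5742 0.9107]
```

Emit:
move_arm(deltas=[-0.03, -0.017, 0.0, 0, 0, 0.05, 0, -0.07, -0.04, 0.005, 0, 0, 0.12, 0, -0.12, -0.066, 0.01, 0, 0, 0.2, 0, -0.17, -0.094, 0.02, 0, 0, 0.29, 0, -0.22, -0.122, 0.03, 0, 0, 0.38, 0, -0.27, -0.149, 0.04, 0, 0, 0.47, 0, -0.32, -0.177, 0.05, 0, 0, 0.56, 0, -0.365, -0.202, 0.06, 0, 0, 0.64, 0, -0.4, -0.221, 0.07, 0, 0, 0.7, 0, -0.418, -0.231, 0.077, 0, 0, 0.73, 0, -0.425, -0.235, 0.08, 0, 0, 0.74, 0, -0.425, -0.235, 0.08, 0, 0, 0.74, 0], squeeze=10)

```text
t: 2.4
tool_pos: [0.5255, 0.1936, 0.1495]
orientation: [-1.638, -2.68, 0.0]
force: [0.2, 0.4, 0.4]
opening: 0.0002
gripper_force: 0.0
```

Emit:
move_arm(deltas=[0, 0, 0.03, 0, 0, 0, 0, 0, 0, 0.06, 0, 0, 0, 0, 0, 0, 0.075, 0, 0, 0, 0, 0, 0, 0.075, 0, 0, 0, 0])

```text
t: 2.9
tool_pos: [0.5247, 0.1937, 0.0739]
orientation: [-1.636, -2.68, 0.002]
force: [-0.3, 0.3, 0.6]
opening: 0.0005
gripper_force: 0.0
```

```bash
python3 - <<'E'
from h import *
o=[]
for c,(r0,r1,c0,c1) in(("top",(190,280,150,270)),("side",(140,230,200,320))):
    im,d=robot.read_camera(c);o.append(cv2.resize(im[r0:r1,c0:c1,::-1],None,fx=3.3,fy=3.3,interpolation=2))
cv2.imwrite("pics/a1.png",np.hstack(o))
s=robot.read_state();print(s["t"],s["tool_pos"],s["force"])
E
```

```text
3.0 [0.52640437 0.1937143  0.07583869] [ 0.62300651 -0.27465565  0.08340151]
```

View pics/a1.png

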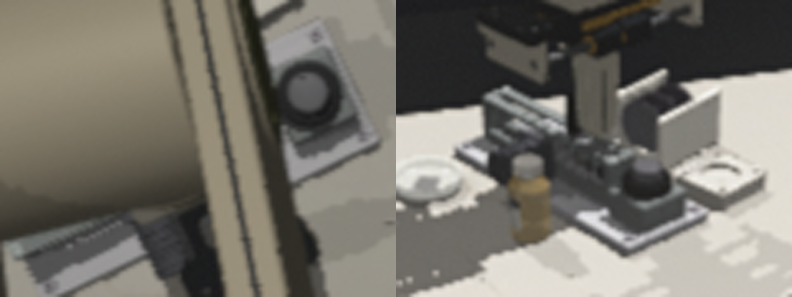

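Emit:
move_arm(deltas=[0.003, 0, 0, 0, 0, 0, 0, 0.006, 0, 0, 0, 0, 0, 0, 0.009, 0, 0, 0, 0, 0, 0, 0.011, 0, 0, 0, 0, 0, 0, 0.013, 0, 0, 0, 0, 0, 0, 0.015, 0, 0, 0, 0, 0, 0, 0.016, 0, 0, 0, 0, 0, 0, 0.017, 0, 0, 0, 0, 0, 0, 0.017, 0, 0, 0, 0, 0, 0])

```text
t: 4.12
tool_pos: [0.5185, 0.2078, 0.0748]
orientation: [1.639, 2.679, -0.0]
force: [2.1, -2.7, 2.1]
opening: 0.0006
gripper_force: 2.4
```

Emit:
move_arm(deltas=[0.001, 0, 0, 0, 0, 0, 0, 0.002, 0, 0, 0, 0, 0, 0, 0.003, 0, 0, 0, 0, 0, 0, 0.004, 0, 0, 0, 0, 0, 0])

```text
t: 4.62
tool_pos: [0.5159, 0.2121, 0.0744]
orientation: [-1.638, -2.68, 0.0]
force: [0.3, 0.2, -0.2]
opening: 0.0004
gripper_force: 0.0
```

Emit:
move_arm(deltas=[0, 0, 0, 0, 0, 0, 0, 0, 0, 0, 0, 0, 0, 0, 0, 0, 0, 0, 0, 0, 0, 0.002, 0, 0, 0, 0, 0, 0, 0.004, 0, 0, 0, 0, 0, 0, 0.006, 0, 0, 0, 0, 0, 0, 0.008, 0, 0, 0, 0, 0, 0, 0.0095, 0, 0, 0, 0, 0, 0, 0.011, 0, 0, 0, 0, 0, 0, 0.012, 0, 0, 0, 0, 0, 0, 0.012, 0, 0, 0, 0, 0, 0])

```text
t: 6.0
tool_pos: [0.5111, 0.222, 0.0746]
orientation: [1.639, 2.679, -0.001]
force: [2.7, -4.4, -0.4]
opening: 0.0002
gripper_force: 2.4
```

Emit:
move_arm(deltas=[0.001, 0, 0, 0, 0, 0, 0, 0.002, 0, 0, 0, 0, 0, 0, 0.003, 0, 0, 0, 0, 0, 0, 0.004, 0, 0, 0, 0, 0, 0, 0.004, 0, 0, 0, 0, 0, 0])

```text
t: 6.62
tool_pos: [0.5089, 0.2263, 0.0746]
orientation: [-1.639, -2.68, -0.0]
force: [-0.5, 0.3, 0.2]
opening: 0.0004
gripper_force: 0.0
```

Second click. Rest, then approach the third.

Emit:
move_arm(deltas=[0, 0, 0, 0, 0, 0, 0, 0, 0, 0, 0, 0, 0, 0, 0, 0, 0, 0, 0, 0, 0, 0.002, 0, 0, 0, 0, 0, 0, 0.004, 0, 0, 0, 0, 0, 0, 0.006, 0, 0, 0, 0, 0, 0, 0.008, 0, 0, 0, 0, 0, 0, 0.0095, 0, 0, 0, 0, 0, 0, 0.011, 0, 0, 0, 0, 0, 0, 0.012, 0, 0, 0, 0, 0, 0, 0.012, 0, 0, 0, 0, 0, 0])

```text
t: 8.0
tool_pos: [0.5038, 0.2363, 0.0747]
orientation: [1.639, 2.679, -0.0]
force: [2.7, -5.3, -0.7]
opening: 0.0003
gripper_force: 2.4
```

Emit:
move_arm(deltas=[0.001, 0, 0, 0, 0, 0, 0, 0.002, 0, 0, 0, 0, 0, 0, 0.003, 0, 0, 0, 0, 0, 0, 0.003, 0, 0, 0, 0, 0, 0])

```text
t: 8.5
tool_pos: [0.5019, 0.2398, 0.0746]
orientation: [-1.638, -2.68, -0.0]
force: [-0.1, -0.4, -0.2]
opening: 0.0003
gripper_force: 0.0
```

Emit:
move_arm(deltas=[-0.005, 0, 0, 0, 0, 0, 0, -0.01, 0, 0, 0, 0, 0, 0, -0.01, 0, -0.03, 0, 0, 0, 0, -0.01, 0, -0.06, 0, 0, 0, 0, -0.05, 0, -0.07, 0, 0, 0, 0, -0.09, 0, -0.07, 0, 0, 0, 0, -0.113, 0.0, -0.07, 0, 0, 0, 0.5, -0.113, -0.0, -0.07, 0, 0, 0, 1, -0.113, -0.0, -0.07, 0, 0, 0, 1, -0.113, -0.0, -0.07, 0, 0, 0, 1])

```text
t: 9.75
tool_pos: [0.5533, 0.1396, 0.1445]
orientation: [-1.638, -2.681, 0.0]
force: [0.6, -0.5, -0.2]
opening: 0.0358
gripper_force: 0.0
```

```bash
python3 - <<'E'
from h import *
np.set_printoptions(precision=4,suppress=True,linewidth=150)
d=np.load("topd.npy")
ctr=np.array([.5103,.2187,0]);yd=np.array([-.4554,.8903,0]);xd=np.array([.8903,.4554,0])
b=ctr-.091*yd
Q=[px2w("top",u,v,d[v,u]) for v in range(195,240) for u in range(225,268)]
Q=np.array(Q);r=np.linalg.norm((Q-b)[:,:2],axis=1)
for a in range(0,30,3):
    k=(r>=a/1e3)&(r<(a+3)/1e3);print(a,k.sum(),np.percentile(Q[k,2],[10,50,90]))
k=(Q[:,2]>.045)&(r<.03);print("collar+button centroid",Q[k].mean(0)-b)
o=[]
for c,(r0,r1,c0,c1) in(("top",(190,280,150,270)),("side",(140,230,200,320))):
    im,d=robot.read_camera(c);o.append(cv2.resize(im[r0:r1,c0:c1,::-1],None,fx=3.3,fy=3.3,interpolation=2))
    for r in robot.recognise(c,"lever_mid")[:1]:
        u,v=r["uv"];p=px2w(c,u,v,d[int(v),int(u)])-ctr;print(c,"lever",r,p@xd,p@yd,p[2])
cv2.imwrite("pics/a2.png",np.hstack(o))
s=robot.read_state();p=s["tool_pos"]-ctr;print(s["t"],s["tool_pos"],p@xd,p@yd,s["opening"])
E
```

```text
0 8 [0.057  0.0582 0.0597]
3 17 [0.057  0.0583 0.0595]
6 40 [0.0565 0.0584 0.0605]
9 46 [0.0509 0.0581 0.0599]
12 55 [0.0463 0.0495 0.0574]
15 80 [0.0458 0.0477 0.0497]
18 81 [0.0365 0.0472 0.0503]
21 88 [0.0332 0.0365 0.0469]
24 105 [0.0096 0.034  0.0378]
27 116 [0.0083 0.0116 0.0371]
collar+button centroid [ 0.0013 -0.0006  0.0519]
side lever {'uv': [245.4, 170.9], 'confidence': 0.74} 0.0009971135872221069 0.033616082556164203 0.06975223654767734
9.95 [0.5535 0.1393 0.1447] 0.0022869315341765145 -0.09029956830579947 0.051889647395745135
```

View pics/a2.png

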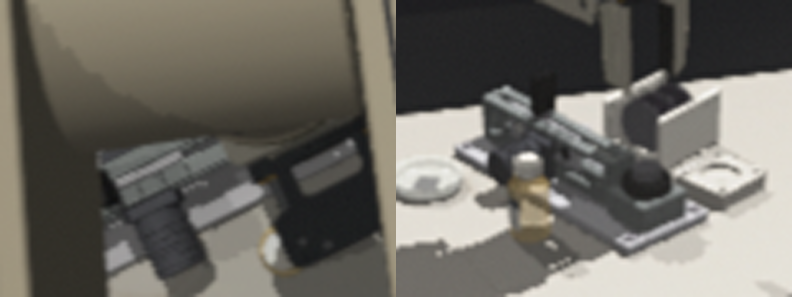

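Emit:
move_arm(deltas=[0, 0, 0, 0, 0, 0, 0, -0.001, -0.001, 0.02, 0, 0, 0, 0, -0.001, -0.001, 0.04, 0, 0, 0, 0, -0.001, -0.001, 0.055, 0, 0, 0, 0, -0.001, -0.001, 0.065, 0, 0, 0, 0, -0.001, -0.001, 0.072, 0, 0, 0, 0, -0.001, -0.001, 0.076, 0, 0, 0, 0, -0.001, -0.001, 0.079, 0, 0, 0, 0, -0.001, -0.001, 0.081, 0, 0, 0, 0, -0.001, -0.001, 0.083, 0, 0, 0, 0, -0.001, -0.001, 0.083, 0, 0, 0, 0])

```text
t: 11.32
tool_pos: [0.5535, 0.1375, 0.0632]
orientation: [1.639, 2.68, 0.0]
force: [-6.4, -1.5, 13.7]
opening: 0.0004
gripper_force: 6.7
```

```bash
python3 - <<'E'
from h import *
o=[]
for c,(r0,r1,c0,c1) in(("top",(190,280,150,270)),("side",(140,230,220,340))):
    im,d=robot.read_camera(c);o.append(cv2.resize(im[r0:r1,c0:c1,::-1],None,fx=3.3,fy=3.3,interpolation=2))
    s=robot.read_state();print(s["t"],s["tool_pos"],s["force"],s["wrist_torque"],s["gripper_force"],s["opening"])
cv2.imwrite("pics/a3.png",np.hstack(o))
E
```

```text
11.375 [0.55351858 0.13746805 0.06315193] [-7.29845514 -1.80428131 13.14911221] [-0.33469165  1.44627863  0.01240554] 6.5326161158736795 0.000571160567496684
11.425 [0.55351916 0.13746613 0.0631522 ] [-7.00474981 -1.72706521 13.24952134] [-0.31643021  1.49583684  0.0314146 ] 6.521639938582666 0.000642644399339629
```

View pics/a3.png

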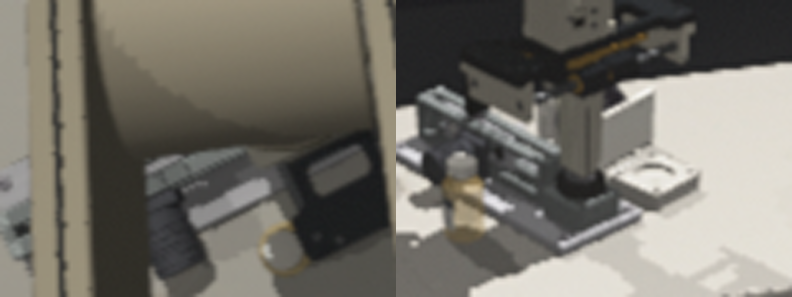

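Emit:
move_arm(deltas=[0, 0, -0.0015, 0, 0, 0, 0, 0, 0, -0.0015, 0, 0, 0, 0])

```text
t: 11.68
tool_pos: [0.5536, 0.1374, 0.0637]
orientation: [1.639, 2.68, 0.001]
force: [-2.8, -1.0, 5.7]
opening: 0.0008
gripper_force: 2.3
```

Emit:
move_arm(deltas=[0, 0, -0.0015, 0, 0, 0, 0, 0, 0, -0.0015, 0, 0, 0, 0])

```text
t: 11.92
tool_pos: [0.5536, 0.1375, 0.0649]
orientation: [1.639, 2.68, 0.001]
force: [-0.8, 0.2, 4.5]
opening: 0.0005
gripper_force: 1.9
```

Emit:
move_arm(deltas=[0, 0, -0.0015, 0, 0, 0, 0, 0, 0, -0.0015, 0, 0, 0, 0])

```text
t: 12.18
tool_pos: [0.5535, 0.1375, 0.0663]
orientation: [1.639, 2.68, 0.001]
force: [-1.0, -0.6, 2.2]
opening: 0.0005
gripper_force: 1.5
```

Emit:
move_arm(deltas=[0, 0, -0.001, 0, 0, 0, 0, 0, 0, -0.001, 0, 0, 0, 0])

```text
t: 12.42
tool_pos: [0.5536, 0.1374, 0.0673]
orientation: [1.639, 2.68, 0.001]
force: [1.1, 1.3, 2.2]
opening: 0.0006
gripper_force: 1.2
```

Emit:
move_arm(deltas=[0, 0, -0.001, 0, 0, 0, 0, 0, 0, -0.001, 0, 0, 0, 0])

```text
t: 12.68
tool_pos: [0.5534, 0.1374, 0.0682]
orientation: [1.639, 2.68, 0.0]
force: [1.0, 0.1, 1.8]
opening: 0.0004
gripper_force: 1.0
```

Emit:
move_arm(deltas=[0, 0, -0.002, 0, 0, 0, 0, 0, 0, -0.002, 0, 0, 0, 0])

```text
t: 12.92
tool_pos: [0.5528, 0.1373, 0.0698]
orientation: [-1.639, -2.679, 0.001]
force: [-0.2, 0.4, -0.2]
opening: 0.0004
gripper_force: 0.0
```

The release curve fits a full 6 mm press: contact was lost at about 0.069 and the hard stop was at about 0.063. Next I retreat and check.

Emit:
move_arm(deltas=[0, 0, -0.03, 0, 0, 0, 0, 0, 0, -0.07, 0, 0, 0, 0, 0, 0, -0.12, 0, 0, 0, 0, -0.05, 0, -0.14, 0, 0, 0, 0, -0.1, 0, -0.14, 0, 0, 0, 0, -0.15, 0, -0.14, 0, 0, 0, 0, -0.2, 0, -0.14, 0, 0, 0, 0, -0.2, 0, -0.14, 0, 0, 0, 0, -0.2, 0, -0.14, 0, 0, 0, 0])

```text
t: 14.05
tool_pos: [0.6438, -0.0404, 0.2094]
orientation: [-1.639, -2.678, 0.0]
force: [-0.8, 0.2, 0.0]
opening: 0.0005
gripper_force: 0.0
```

```bash
python3 - <<'E'
from h import *
np.set_printoptions(precision=4,suppress=True)
ctr=np.array([.5103,.2187,0]);yd=np.array([-.4554,.8903,0]);xd=np.array([.8903,.4554,0])
for c in("top","side"):
    im,d=robot.read_camera(c)
    if c=="top": cv2.imwrite("pics/a4.png",cv2.resize(im[150:330,140:290,::-1],None,fx=3.3,fy=3.3,interpolation=2))
    for n in["lever_mid","shutter_button_top","bottle_small","petri_dish","wafer_cassette","sample_block","wafer_shipper"]:
        for r in robot.recognise(c,n)[:1]:
            u,v=r["uv"];p=px2w(c,u,v,d[int(v),int(u)]);print(c,n,r["uv"],p,(p-ctr)@yd)
E
```

```text
top lever_mid [182.4, 243.7] [0.4975 0.2545 0.0783] 0.03767607661401432
top shutter_button_top [244.4, 217.6] [0.5529 0.135  0.0566] -0.09394378891094483
top bottle_small [239.3, 267.7] [0.452  0.1417 0.0706] -0.04197929778418526
top petri_dish [186.0, 296.8] [0.3875 0.2556 0.0157] 0.08875969013784102
top wafer_cassette [182.7, 198.0] [0.593  0.2659 0.0361] 0.004389814906251191
top sample_block [220.7, 184.6] [0.6267 0.1909 0.0091] -0.07776593859454502
top wafer_shipper [376.4, 274.9] [ 0.4391 -0.145   0.013 ] -0.29141141522580183
side lever_mid [244.0, 172.4] [0.4927 0.2543 0.0629] 0.03972946921106662
side shutter_button_top [274.4, 190.6] [0.5504 0.1324 0.0588] -0.0951105235851176
side bottle_small [240.8, 200.8] [0.4581 0.1348 0.0394] -0.05090860889218779
side petri_dish [209.2, 191.7] [0.3898 0.2543 0.0147] 0.08656646728350847
side wafer_cassette [279.8, 172.3] [0.5974 0.2492 0.0525] -0.01249656158054335
side sample_block [297.9, 191.6] [0.6356 0.1919 0.0132] -0.08090858569278735
side wafer_shipper [297.7, 191.5] [0.6351 0.1922 0.0134] -0.08041687051701962
```

View pics/a4.png

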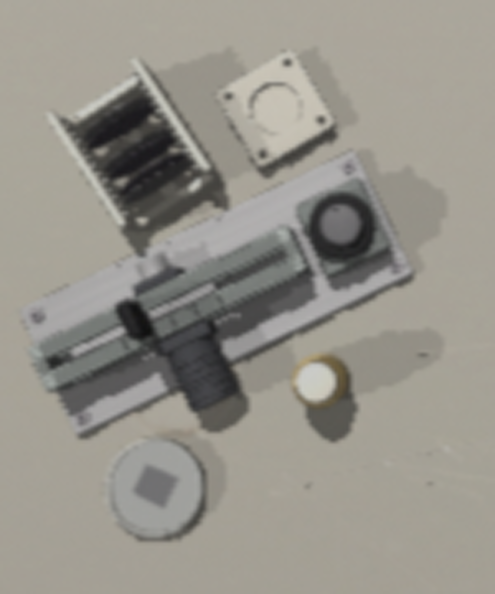

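The lever has moved from (207,285) to (134,320) in the crop. That is about 48 mm, the third click. The button is up and the loose things in the crop are where they were.

```bash
python3 -c "
from plant import robot
print(robot.close_job())"
```

```text
the job is handed in; nothing more can be done
None
```

The lever is in the third click, reached one click at a time. The shutter button was pressed fully down and is up again, the loose things look unmoved, and the job was handed in at about 15 s; no verdict came back.

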